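Pack the stacking glazing caddy

ROBOT

A 6-joint arm with a two-finger parallel gripper is mounted at the origin on the work surface. World frame = base frame: x ahead of the robot, y to its left, z up, the work surface at z = 0. Lengths are in mm, angles in degrees, forces in N, time in s.
With the tool pointing down it reaches from about 300 to 850 mm from the base axis. Payload 4.2 kg.
Tool frame: the origin (TCP) lies on the centre line of the jaws, within the pads' length; the fingertips stand 8 mm ahead of it and the grasp point (between the pads) lies 11 mm behind it; z points along the fingers, y is the line along which they close (so a half turn about z gives the same grasp; the last joint's range is limited). The gripper opens to 91 mm and grips with 3 to 60 N. Pads are 32 mm wide; open, the fingers measure 118 mm over their backs; the gripper's body (76 mm by 178 mm) begins 60 mm behind the grasp point.
Start: joints at [65.661, 18.312, 89.639, -0, 72.044, -1.146], TCP at [226.459, 528.544, 221.976] pointing down, gripper open.
Joint ranges: [-177.97, 177.97], [-48.28, 115.42], [12.27, 149.76], [-77.06, 257.06], [2.81, 150.46], [-146.56, 146.56]. Speed limits (degrees/s): [147.25, 147.25, 180, 180, 180, 180].

INTERFACE

Orientations are given as [roll, pitch, yaw] about the fixed x, y, z axes, in that order (R = Rz(yaw) Ry(pitch) Rx(roll)).
In Python, from workcell import telemetry, eyes, ticket gives the robot as it stands. The module is installed in compiled form; this text tells all that it offers.
- The arm moves only by the shell command python3 -m crank 'ROWS' [OPENING] [FORCE]. ROWS is JSON, a list of rows, each an object of numbers: "dx", "dy", "dz": the shift along the world's x, y, z normalised to -1 to 1, where 1 is 80 cm; "yaw": the turn about the world's z normalised to -1 to 1, where 1 is 5 degrees. A call has 1 to 10 rows; each row shifts and turns the commanded pose from where the row before left it; what a row does not reach is not made up. A row lasts 1/8 s, in which the tool goes at most 62.5 mm and 10.7 degrees, less where a joint would pass 70% of its speed; a pose out of reach is approached as far as the arm can. A call with a number of a shift or a turn outside -1 to 1 is refused whole. A call with a gripper value outside its range is refused whole. OPENING is the opening, from 0 (shut) to 1 (fully open), set as the call begins (- or left out, the last holds). The fingers move at their own pace and stop on an object; FORCE is the grip in N (left out, the last holds). Time passes only in rows, so rows that do not move let the fingers close. It gives the time, the measured TCP pose, the force, the opening and the grip force at its end, in the units of the state.
- telemetry.state(): the state, without advancing time (a new reading comes with each control period).
- eyes.grab_frame(name): name is "side" or "top"; returns the picture (400x640x3 uint8, red, green, blue); there is no depth.
- eyes.calibration(name): a dict with "camera_matrix" (3x3 intrinsics, pixels), "world_from_camera" (4x4, takes a point from camera to world coordinates). Camera axes: x right, y down, z forward; pixel columns grow to the right and rows downward; lengths in mm; the calibration is good to about 2 mm. A picture is of the moment at which its call begins. calibration takes no time and is no camera call.
- ticket.job_done(): hands the job in; it is judged then, once.
The state is a dict: "time_s": time; "qpos": joint angles; "qvel": joint speeds; "effort": joint torques, N m; "ee_pos": TCP position; "ee_rot": TCP orientation; "force": force on the tool from outside, world axes, zero at the start; "torque": the same for the moment, N m; "gripper_width": finger opening in mm; "gripper_force": force on a finger pad.
Only numpy, scipy, OpenCV 4.12 (cv2) and the standard library are available. Lean on these libraries where they do the work, as an engineer would, in place of code of your own. Each camera call takes 0.05 s, during which the arm holds its last target. There are 200 camera calls.

TASK

Pack the glazing caddy: put the frame weight, the glazing tool and the offset clip each into the felt-lined recess that is cut for it, flat on the recess floor and the same way up as they are now, then set the upper tier over them with its four corner posts fully down in the sockets of the lower frame. Set the weight and the tier down rather than letting them fall, leave the mallet and the glue bottle where they are, and let go of everything.

Things in the scene. Friction and masses are not known exactly. Their poses are not given: they have to be found in the camera images.
- weight_mid (a point): Blue painted cast iron frame weight, loose, about 0.56 kg: an upright cylinder 48 mm in diameter and 45 mm high with a small knob (20 mm across, 11 mm high) on top, 56 mm high overall, standing on the bench. The point is on its axis, 28 mm above its underside; z up.
- tool_mid (a point): Red plastic glazing tool, loose, about 50 g, lying flat: a straight bar 140 mm long, with a grip 84 mm long, 24 mm wide and 18 mm thick in the middle, and thinner blades (6 mm thick, at mid-height) at both ends. The point is its centre, 9 mm above its underside; x runs along its length, y across, z up.
- clip_mid (a point): Brass offset clip, loose, 40 g: a Z-bent strip, 3 mm thick, standing on its lower flange; 58 mm long (x), 20 mm wide (y), 22 mm high (z). Lower flange x -29 to +6 mm, riser at x +5 mm, upper flange x +4 to +29 mm at the top. The point is the middle of the whole, 11 mm above its underside. Best gripped across its width at the riser.
- tier_rail (a point): Caddy's upper tier, loose, 0.8 kg: ply tray 324 (x) x 184 mm (y) edged in green steel, on 4 round corner posts, 12 mm dia with tapered feet, axes at x +-146, y +-76 mm. Wooden carrying rail along x over its middle: 184 long, 20 wide, 28 mm high, on uprights at x +-93 mm. Point: rail centre, 165 mm above the feet, over the centre of mass; tray underside at 82, rims at 120 mm. Fits either way round.
- base_mid (a point): Caddy's lower frame, fixed: plywood deck 324 (x) x 184 mm (y), 12 mm thick, edged in green steel. Point: centre of the deck's top face, z up. Square sockets at the corners, axes at x +-146, y +-76 mm: 20 mm bore, 25 mm outside, 24 mm high; posts come to rest on the deck inside them, rail then 165 mm above this point. Three wood inserts lie side by side on it along x, in any order.
- round_recess_floor (a point): Wood insert on the lower frame, fixed, 80 (x) x 168 mm (y), with a round recess 64 mm in diameter and 8 mm deep, lined with grey felt: the place of the frame weight. The point is the centre of the recess floor, 6 mm above the deck and 8 mm below the insert's top; z up.
- long_recess_floor (a point): Wood insert on the lower frame, fixed, 80 (x) x 168 mm (y), with a long felt-lined recess, 38 (x) x 154 mm (y), 8 mm deep, crossed in the middle by a finger notch 36 mm wide and as deep, running along x out to both sides: the place of the glazing tool, its length along y. The point is the centre of the recess floor, 6 mm above the deck; z up.
- short_recess_floor (a point): Wood insert on the lower frame, fixed, 80 (x) x 168 mm (y), with a short felt-lined recess, 34 (x) x 72 mm (y), 8 mm deep, crossed in the middle by a finger notch 36 mm wide and as deep, running along x out to both sides: the place of the offset clip, its length along y, either way round. The point is the centre of the recess floor, 6 mm above the deck; z up.
- mallet_mid (a point): Hickory mallet lying at the far side of the bench, not to be disturbed: head 110 x 60 x 66 mm, handle about 190 mm long, pointing along -x. The point is the centre of the head, 33 mm above the bench.
- glue_mid (a point): White glue bottle with an orange cap, standing at the far side of the bench, not to be disturbed: 52 mm in diameter, 125 mm high. The point is its centre, 62 mm above its underside.
Things that resemble listed ones, but are neither listed nor needed, are in the scene too. Of the things that look like the part that bears tool_mid, take the one that is farthest from the robot's base at the start.

How it is judged:
By the outcome, as a careful person would: the job done as asked, in the order asked, and still so for the second after the job is handed in, with the robot touching nothing.
It also fails if it takes over 112 s, if anything falls off the work surface, if the arm or the gripper's body presses on something with over 40 N, if the wrist force passes 120 N, or if a joint passes its speed limit or range.

## Working session

There is one attempt and no reset: what is moved stays moved. The work goes in short steps, Python scripts to look and compute and a shell command to move; the robot and the scene stay as the last step left them, time stands still between calls to the robot, and variables do not carry over. Pictures are saved under pics/ and viewed, at most 14 in all, crops included, and the job is handed in when it is done.

```bash
mkdir -p pics
python3 - <<'E'
from workcell import telemetry, eyes
import cv2,numpy as np
np.set_printoptions(precision=3,suppress=True)
for n in("side","top"):
    f=eyes.grab_frame(n); cv2.imwrite(f"pics/{n}0.png",f[:,:,::-1]); c=eyes.calibration(n); print(n,np.array(c["camera_matrix"]),np.array(c["world_from_camera"]))
print(telemetry.state())
E
```

```text
side [[373.347   0.    319.085]
 [  0.    373.347 197.393]
 [  0.      0.      1.   ]] [[   0.915   -0.302    0.269  222.685]
 [  -0.404   -0.648    0.646 -723.679]
 [  -0.021   -0.699   -0.715  920.307]
 [   0.       0.       0.       1.   ]]
top [[518.56    0.    328.324]
 [  0.    518.56  203.081]
 [  0.      0.      1.   ]] [[   0.      -0.989    0.145  284.14 ]
 [  -1.      -0.001   -0.004  -14.61 ]
 [   0.004   -0.145   -0.989 1473.446]
 [   0.       0.       0.       1.   ]]
{'time_s': 0.1, 'qpos': array([65.66 , 18.348, 89.7  ,  0.001, 72.044, -1.146]), 'qvel': array([-0.042, -0.007, -0.242, -0.02 , -0.04 , -0.053]), 'effort': array([ -0.001, -41.334, -23.251,   0.073,   0.042,  -0.   ]), 'ee_pos': array([226.28 , 528.128, 221.198]), 'ee_rot': array([-179.908,   -0.003,  156.805]), 'force': array([ 0.419, -0.062,  0.262]), 'torque': array([-0.023, -0.022,  0.02 ]), 'gripper_force': 0.0, 'gripper_width': 91.03489891872135}
```

View pics/top0.png

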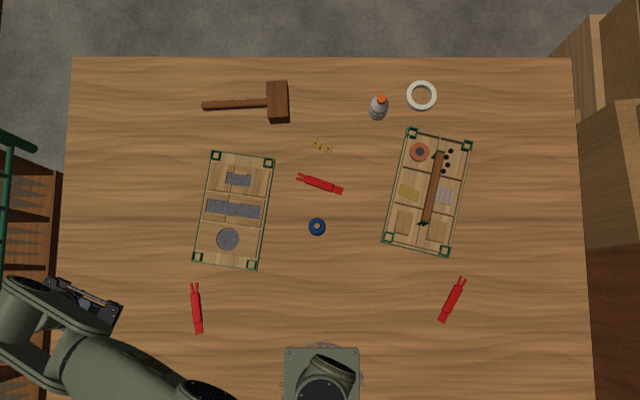

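View pics/side0.png

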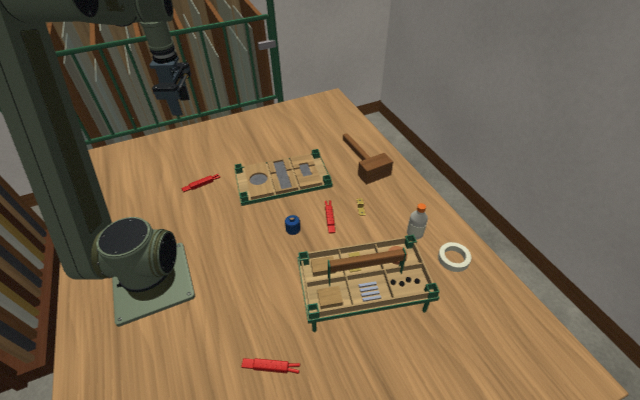

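The top view shows the lower frame at (233,210), the tier at (430,192), the weight at (317,226) and the clip at (322,146). There are three red tools, at (320,184), (196,307) and (452,300). The one at (320,184) is farthest from the base at about (322,385), so it fits the description. I'll confirm that in an enlarged crop.

```bash
cat > h.py <<'E'
import cv2,numpy as np
from workcell import telemetry, eyes
np.set_printoptions(precision=1,suppress=True)
C={n:(np.array(eyes.calibration(n)["camera_matrix"]),np.array(eyes.calibration(n)["world_from_camera"])) for n in("side","top")}
def ray(n,uv):
    K,T=C[n]; d=T[:3,:3]@np.linalg.solve(K,[uv[0],uv[1],1]); return T[:3,3],d
def onz(n,uv,z):
    o,d=ray(n,uv); return o+d*(z-o[2])/d[2]
def proj(n,p):
    K,T=C[n]; q=K@(T[:3,:3].T@(np.asarray(p,float)-T[:3,3])); return q[:2]/q[2]
def tri(a,b):
    o1,d1=ray("side",a);o2,d2=ray("top",b)
    s=np.linalg.lstsq(np.c_[d1,-d2],o2-o1,rcond=None)[0]; p,q=o1+s[0]*d1,o2+s[1]*d2
    return (p+q)/2,np.linalg.norm(p-q)
def blobs(img,lo,hi,amin=15):
    m=cv2.inRange(cv2.cvtColor(img,cv2.COLOR_RGB2HSV),lo,hi)
    c,_=cv2.findContours(m,cv2.RETR_EXTERNAL,cv2.CHAIN_APPROX_NONE)
    return [x for x in c if cv2.contourArea(x)>=amin]
E
python3 - <<'E'
from h import *
im={n:cv2.imread(f"pics/{n}0.png")[:,:,::-1].copy() for n in C}
cv2.imwrite("pics/c0.png",cv2.resize(im["top"][130:280,180:350],None,fx=4,fy=4,interpolation=cv2.INTER_CUBIC)[:,:,::-1])
cv2.imwrite("pics/c1.png",cv2.resize(im["top"][115:265,370:490],None,fx=4,fy=4,interpolation=cv2.INTER_CUBIC)[:,:,::-1])
for name,lo,hi,z in(("red",(0,180,80),(6,255,255),9),("blue",(100,120,30),(125,255,255),45),("brass",(20,140,60),(32,255,255),11),("green",(60,90,20),(90,255,255),30)):
  for n in C:
    for c in blobs(im[n],lo,hi,8 if name!="green" else 20):
        (u,v),(w,h),a=cv2.minAreaRect(c)
        b=cv2.boxPoints(((u,v),(w,h),a)); P=np.array([onz(n,p,z)[:2] for p in b])
        e=[P[1]-P[0],P[2]-P[1]]; e.sort(key=np.linalg.norm)
        print(name,n,np.array([u,v]),cv2.contourArea(c),"xy",P.mean(0),"size",np.linalg.norm(e[1]),np.linalg.norm(e[0]),"ang",np.degrees(np.arctan2(e[1][1],e[1][0])))
E
```

```text
red side [270.4 365.2] 371.5 xy [ 234.4 -361.8] size 138.41881421333196 26.17273974202467 ang -29.301961751672575
red side [329.6 216.4] 135.5 xy [562.    8.9] size 137.421501578706 21.961209092814386 ang -109.91523618659338
red side [200.4 182.3] 161.0 xy [210.5 349.4] size 137.45886708821766 37.4372334958732 ang 7.910827448921164
red top [195.6 308.1] 307.0 xy [205.5 347. ] size 136.67760179734472 23.17080828814188 ang -171.35576379385893
red top [451.6 299.3] 343.5 xy [ 229.4 -363.6] size 136.8963833984866 25.114518115930352 ang -29.600520410321863
red top [319.3 183.2] 271.5 xy [556.9   5.8] size 136.39871957093112 22.761160887807456 ang -109.896533931696
blue side [292.1 224.5] 193.5 xy [429.9  -3.4] size 71.14393264095521 41.496071776785556 ang -106.19502423517288
blue top [316.5 226. ] 189.0 xy [429.9  12.5] size 44.44546863708784 41.58035909761464 ang -179.90863009328413
brass side [ 17.5 299.3] 274.0 xy [-344.6   92.3] size 185.78579854055562 19.444495394583864 ang -53.63741346687718
brass side [ 20.4 237.1] 308.0 xy [-364.5  342.4] size 298.9799257312405 22.02053228085471 a
[... 572 characters left out ...]
 -101.6440128389111
green side [285.3 189.5] 198.5 xy [471.2 164.3] size 320.23273290764683 58.816217974401994 ang -8.156698814063274
green side [238.  167.9] 32.5 xy [350.1 343.5] size 42.66946011976092 22.83074511738477 ang -96.5520859637775
green side [315.4 153.1] 29.5 xy [639.1 300.9] size 43.04954835199836 21.989900511508548 ang -104.77685115259627
green side [175.5  74. ] 9617.0 xy [ 314.3 1295.1] size 1383.3882476573378 1330.8327037809104 ang 10.561666383770824
green top [466.5 145.4] 22.5 xy [ 663.6 -415.9] size 30.228632874980057 26.934522635815316 ang -15.667484028346056
green top [ 18.  204.5] 896.5 xy [495.8 850.7] size 424.23075488171935 102.92012437474487 ang 5.266884622314372
```

View pics/c0.png

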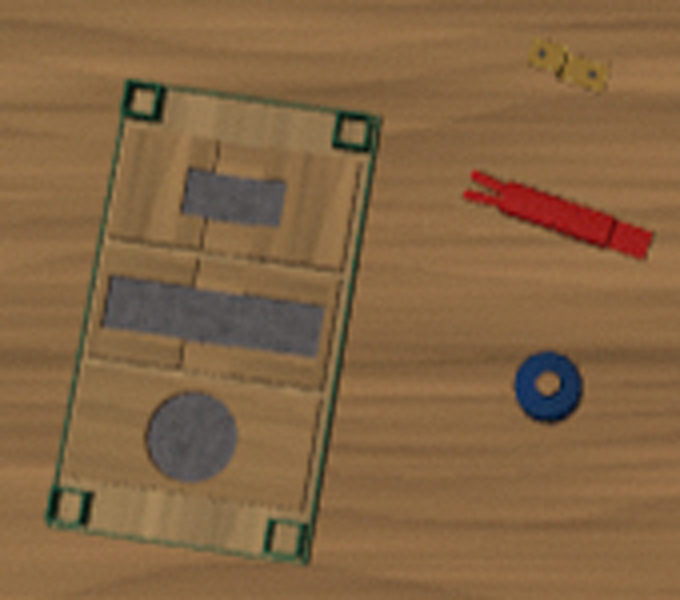

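View pics/c1.png

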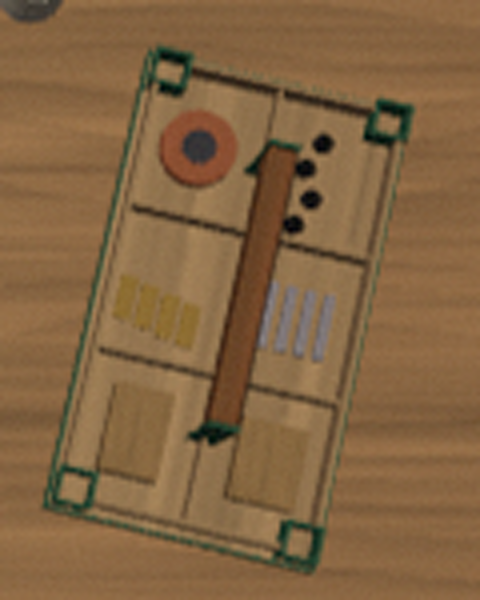

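The crop confirms it. The tool at (320,184) is a red bar with a fork on its left end and a flat blade on its right, and it is farthest out at (557,6). The other two are at (205,347) and (229,-364), both nearer the base. Next I'll measure the recesses, rail and clip. The two cameras differ by about (5,3) mm, so I also need to work out the bias.

Run:
```python
from h import *
im={n:cv2.imread(f"pics/{n}0.png")[:,:,::-1].copy() for n in C}
roi={"side":(235,150,330,200),"top":(190,145,278,275)}
pts={}
for n in C:
    x0,y0,x1,y1=roi[n]; sub=im[n][y0:y1,x0:x1]
    for c in blobs(sub,(90,10,60),(150,110,200),40):
        c=c+[x0,y0]; r=cv2.minAreaRect(c); M=cv2.moments(c); g=(M["m10"]/M["m00"],M["m01"]/M["m00"])
        pts.setdefault(n,[]).append(g)
        print("felt",n,np.array(g),cv2.contourArea(c),r[1],*[onz(n,g,z)[:2] for z in(0,18,40)])
roi={"side":(318,243,412,280),"top":(415,145,450,230)}
for n in C:
    x0,y0,x1,y1=roi[n]; sub=im[n][y0:y1,x0:x1]
    for c in blobs(sub,(4,110,30),(13,255,160),60):
        c=c+[x0,y0]; r=cv2.minAreaRect(c); b=cv2.boxPoints(r); P=np.array([onz(n,p,179)[:2] for p in b])
        e=[P[1]-P[0],P[2]-P[1]]; e.sort(key=np.linalg.norm)
        print("rail",n,np.array(r[0]),cv2.contourArea(c),P.mean(0),np.linalg.norm(e[1]),np.linalg.norm(e[0]),np.degrees(np.arctan2(e[1][1],e[1][0])))
# robot base plate, top view
g=im["top"]; 
print("plate", [onz("top",p,z)[:2] for z in(0,12) for p in((285,348),(360,348))])
a=cv2.resize(im["top"][130:165,300:345],None,fx=9,fy=9,interpolation=cv2.INTER_CUBIC)
b=cv2.resize(im["side"][193:223,340:385],None,fx=9,fy=9,interpolation=cv2.INTER_CUBIC)
cv2.imwrite("pics/clip0.png",np.vstack([a,b])[:,:,::-1])
```

```text
rail top [432.4 185.8] 506.0 [ 519.7 -283.9] 180.8457099580468 22.463608162248168 -13.725307721137426
rail top [422. 153.] 186.0 [ 604.2 -259.6] 42.03632918160448 35.96698444420561 178.4043007717814
plate [array([96.5, 98.9]), array([  96.5, -108. ]), array([98.1, 98. ]), array([  98. , -107.2])]
```

View pics/clip0.png

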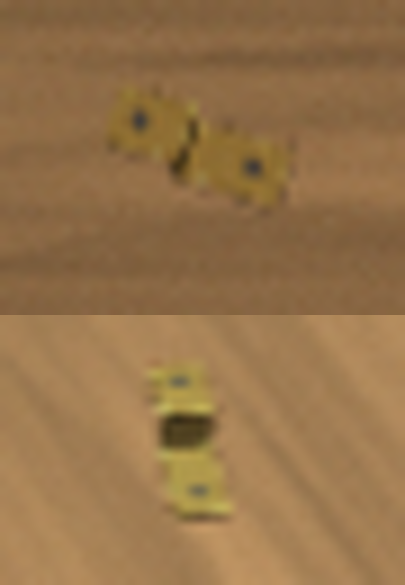

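Run:
```python
from h import *
im={n:cv2.imread(f"pics/{n}0.png")[:,:,::-1].copy() for n in C}
print("holes",tri((359.8,200.2),(315.5,143.3)),tri((362,212.4),(328.1,148.6)))
H={n:cv2.cvtColor(im[n],cv2.COLOR_RGB2HSV) for n in C}
print("felt hsv",H["top"][239,228],H["top"][209,233],H["top"][179,238],H["side"][178,258],H["side"][175,281],H["side"][168,306],"rail",H["side"][262,365],"rim",im["top"][140,467])
for n,(x0,y0,x1,y1) in {"side":(240,155,325,195),"top":(195,150,275,270)}.items():
    for c in blobs(im[n][y0:y1,x0:x1],(0,0,50),(179,62,220),40):
        c=c+[x0,y0]; r=cv2.minAreaRect(c)
        print("felt",n,np.array(r[0]),cv2.contourArea(c),np.array(r[1]),*[onz(n,r[0],z)[:2] for z in(0,18,40)])
n="side";x0,y0,x1,y1=318,240,415,285
for c in blobs(im[n][y0:y1,x0:x1],(4,130,30),(14,255,200),100):
    c=c+[x0,y0]; r=cv2.minAreaRect(c);print("rail",np.array(r[0]),np.array(r[1]),r[2],onz(n,r[0],170))
# base plate edges
v=im["top"][:,:,1].astype(int); print("row355",v[356,278:294],v[356,352:368],"col",v[340:356,295],v[340:356,350])
```

```text
holes (array([673. ,  15.8,  26. ]), np.float64(5.704904325584534)) (array([662.6, -20.5,   7. ]), np.float64(6.303618801393596))
felt hsv [ 0  6 81] [12 15 83] [ 0 10 77] [150   2 106] [ 15   5 105] [135   5 105] rail [ 14 142  61] rim [54 72 48]
felt side [258. 179.] 125.0 [10. 16.] [404.6 287.8] [401. 268.] [396.7 243.8]
felt side [304.8 169.7] 83.5 [12.7  8.8] [578.5 262.4] [571.6 243.1] [563.  219.5]
felt side [281.8 174.4] 245.0 [27.8 10.1] [491.8 274.4] [486.6 254.9] [480.1 231. ]
felt top [227.5 238.5] 346.0 [21. 21.] [398.6 266. ] [397.2 262.6] [395.5 258.4]
felt top [232.9 208.9] 613.5 [53.7 12.9] [483.6 253. ] [481.2 249.8] [478.2 245.8]
felt top [238.  179.2] 238.0 [24.3 11.5] [570.1 240.7] [566.6 237.6] [562.3 233.8]
rail [366.6 258.2] [17.4 73.8] 82.87498474121094 [ 525.8 -282.2  170. ]
row355 [102 102 105 103 107 106  99  98  99 102 100 101  99  98  97  95] [ 95 100  96  96  96  96  94  70  93  87  88  90  89  89  91  95] col [109 107 109 105 100 101  94  83  86  97 100  99  95 101 100  95] [100 106 109 118 112 115 105  85  83  94 100  96  98  94  95  94]
```

The clip's upper flange is on the +y side: its hole triangulates to z≈26, against z≈7 for the lower one. The deck lies at z≈12, so the recess floors are at 18. The base's yaw is about -8.4° and the tier's about -13.7°. Going to the weight first, at about (434,14).

```bash
python3 -m crank '[{"dx":0.026,"dy":-0.064,"dz":-0.0125},{"dx":0.026,"dy":-0.064,"dz":-0.0125},{"dx":0.026,"dy":-0.064,"dz":-0.0125},{"dx":0.026,"dy":-0.064,"dz":-0.0125},{"dx":0.026,"dy":-0.064,"dz":-0.0125},{"dx":0.026,"dy":-0.064,"dz":-0.0125},{"dx":0.026,"dy":-0.064,"dz":-0.0125},{"dx":0.026,"dy":-0.064,"dz":-0.0125},{"dx":0.026,"dy":-0.064,"dz":-0.0125},{"dx":0.026,"dy":-0.064,"dz":-0.0125}]' 1 30
python3 - <<'E'
from h import *
im={n:cv2.imread(f"pics/{n}0.png")[:,:,::-1].copy() for n in C}
for n,(x0,y0,x1,y1) in {"side":(345,190,380,220),"top":(305,135,340,160)}.items():
    for c in blobs(im[n][y0:y1,x0:x1],(22,120,50),(32,255,255),5):
        c=c+[x0,y0]; r=cv2.minAreaRect(c); print("clip",n,np.array(r[0]),np.array(r[1]),r[2],[onz(n,r[0],z)[:2] for z in(3,11,22)])
print("bottle base guess",onz("top",(378,113),0),onz("side",(416,236),0))
f={n:eyes.grab_frame(n) for n in C}
a=f["side"][130:280,200:400]
cv2.imwrite("pics/s1.png",cv2.resize(a,None,fx=4,fy=4,interpolation=cv2.INTER_CUBIC)[:,:,::-1])
E
```

```text
clip side [361.3 210.6] [8.5 5.6] 75.96376037597656 [array([669.5,  -9.5]), array([665.6, -15.7]), array([660.3, -24.3])]
clip side [359.8 201.1] [5.7 4.7] 71.56504821777344 [array([685.9,  31. ]), array([681.9,  24.4]), array([676.3,  15.4])]
bottle base guess [ 769.2 -166.8    0. ] [ 774.1 -173.     0. ]validation failed for argument at $[0]...
```

View pics/s1.png

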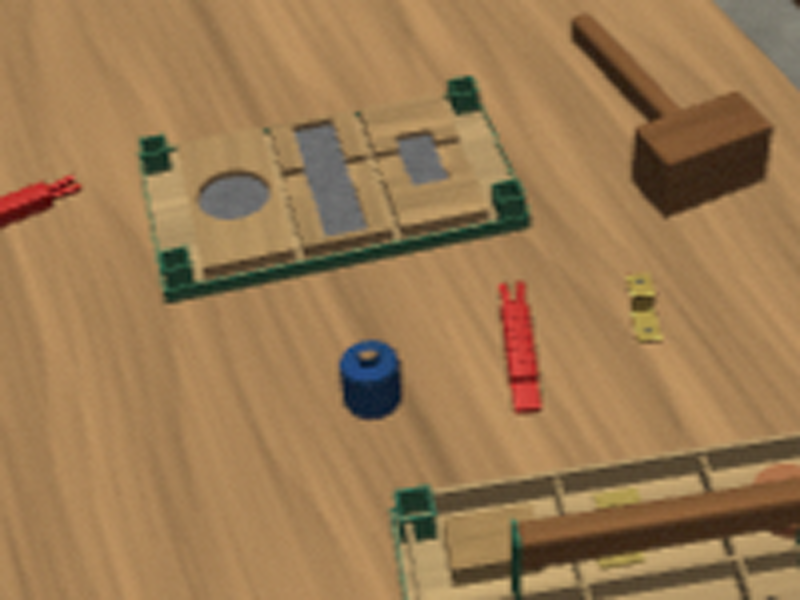

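The move was refused, so the scene is unchanged: base upper-left, weight at crop (370,378), tool at (520,345), clip at (645,310). The rows probably need all four keys.

```bash
python3 -m crank '[{"dx":0.026,"dy":-0.064,"dz":-0.0125,"yaw":0},{"dx":0.026,"dy":-0.064,"dz":-0.0125,"yaw":0},{"dx":0.026,"dy":-0.064,"dz":-0.0125,"yaw":0},{"dx":0.026,"dy":-0.064,"dz":-0.0125,"yaw":0},{"dx":0.026,"dy":-0.064,"dz":-0.0125,"yaw":0},{"dx":0.026,"dy":-0.064,"dz":-0.0125,"yaw":0},{"dx":0.026,"dy":-0.064,"dz":-0.0125,"yaw":0},{"dx":0.026,"dy":-0.064,"dz":-0.0125,"yaw":0},{"dx":0.026,"dy":-0.064,"dz":-0.0125,"yaw":0},{"dx":0.026,"dy":-0.064,"dz":-0.0125,"yaw":0}]' 1 30
python3 - <<'E'
from h import *
f={n:eyes.grab_frame(n) for n in C}
print(telemetry.state()["ee_pos"],telemetry.state()["ee_rot"])
a=f["side"][170:270,240:380];b=f["top"][170:270,250:390]
cv2.imwrite("pics/s2.png",cv2.resize(np.vstack([a,b]),None,fx=3,fy=3,interpolation=cv2.INTER_CUBIC)[:,:,::-1])
E
```

```text
time_s: 1.45
ee_pos: [435.0, 14.8, 121.8]
ee_rot: [180.0, 0.0, 156.8]
force: [1.1, 0.6, -0.2]
gripper_width: 91.6
gripper_force: 0.0
[435.7  12.6 121.2] [-179.9    0.   156.5]
```

View pics/s2.png

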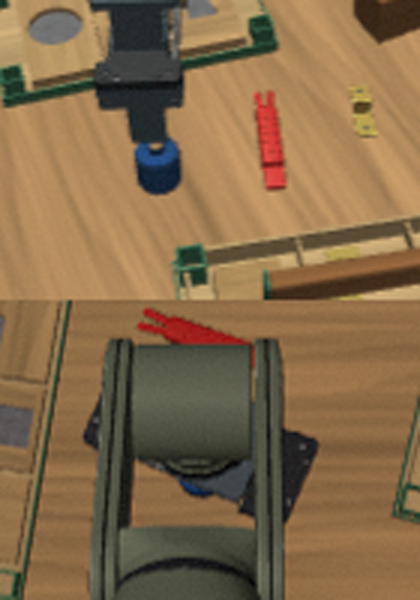

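Side view: the gripper is over the weight, which sits at crop (158,165). Descend and close.

```bash
python3 -m crank '[{"dx":0,"dy":0,"dz":-0.04,"yaw":0},{"dx":0,"dy":0,"dz":-0.04,"yaw":0},{"dx":0,"dy":0,"dz":-0.03,"yaw":0},{"dx":0,"dy":0,"dz":-0.015,"yaw":0},{"dx":0,"dy":0,"dz":0,"yaw":0}]' 1 40 && python3 -m crank '[{"dx":0,"dy":0,"dz":0,"yaw":0},{"dx":0,"dy":0,"dz":0,"yaw":0},{"dx":0,"dy":0,"dz":0,"yaw":0},{"dx":0,"dy":0,"dz":0,"yaw":0},{"dx":0,"dy":0,"dz":0,"yaw":0},{"dx":0,"dy":0,"dz":0,"yaw":0}]' 0 40
```

```text
time_s: 2.17
ee_pos: [434.1, 17.0, 21.7]
ee_rot: [-180.0, -0.1, 156.8]
force: [0.2, -0.4, -0.0]
gripper_width: 91.0
gripper_force: 0.0
time_s: 2.92
ee_pos: [433.8, 16.0, 22.1]
ee_rot: [-179.9, -0.0, 156.9]
force: [-1.8, -4.9, 5.3]
gripper_width: 46.9
gripper_force: 40.0
```

```bash
python3 -m crank '[{"dx":0,"dy":0,"dz":0.03,"yaw":0},{"dx":0,"dy":0,"dz":0.06,"yaw":0},{"dx":-0.007,"dy":0.04,"dz":0.01,"yaw":0},{"dx":-0.007,"dy":0.055,"dz":0,"yaw":0},{"dx":-0.008,"dy":0.062,"dz":0,"yaw":0},{"dx":-0.008,"dy":0.065,"dz":0,"yaw":0},{"dx":-0.009,"dy":0.06,"dz":0,"yaw":0},{"dx":-0.005,"dy":0.03,"dz":0,"yaw":0},{"dx":0,"dy":0,"dz":0,"yaw":0}]'
python3 - <<'E'
from h import *
f=eyes.grab_frame("side");a=f[130:220,220:340]
cv2.imwrite("pics/s3.png",cv2.resize(a,None,fx=5,fy=5,interpolation=cv2.INTER_CUBIC)[:,:,::-1])
E
```

```text
time_s: 4.05
ee_pos: [398.2, 267.6, 100.9]
ee_rot: [-180.0, -0.1, 157.0]
force: [-0.6, -0.5, -6.0]
gripper_width: 46.6
gripper_force: 40.0
```

View pics/s3.png

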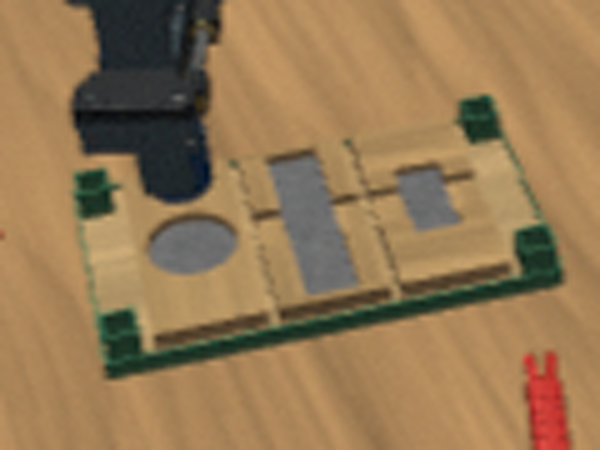

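The weight is held over the round recess, bottom at crop (177,195), recess at (193,245). Lower to just above the floor.

```bash
python3 -m crank '[{"dx":0,"dy":0,"dz":-0.03,"yaw":0},{"dx":0,"dy":0,"dz":-0.025,"yaw":0},{"dx":0,"dy":0,"dz":-0.01,"yaw":0},{"dx":0,"dy":0,"dz":0,"yaw":0}]'
python3 - <<'E'
from h import *
f=eyes.grab_frame("side");a=f[130:220,220:340]
print(telemetry.state()["force"],[telemetry.state()["ee_pos"] for _ in range(1)])
cv2.imwrite("pics/s4.png",cv2.resize(a,None,fx=5,fy=5,interpolation=cv2.INTER_CUBIC)[:,:,::-1])
E
```

```text
time_s: 4.6
ee_pos: [399.0, 265.4, 49.5]
ee_rot: [-179.9, -0.1, 156.7]
force: [-0.4, 0.2, -5.4]
gripper_width: 47.3
gripper_force: 40.0
[-0.5  0.4 -6.1] [array([399.6, 265.9,  50.1])]
```

View pics/s4.png

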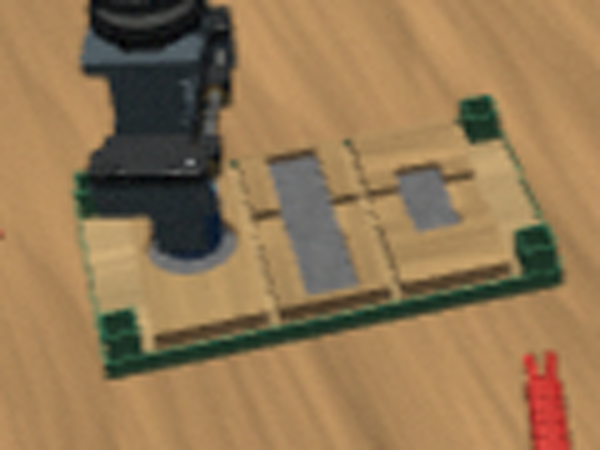

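The weight is nearly centred, about 5 crop px left of the recess centre (188 vs 193). A small shift in +x, then a gentle set-down.

```bash
python3 -m crank '[{"dx":0.003,"dy":-0.001,"dz":-0.005,"yaw":0},{"dx":0,"dy":0,"dz":-0.004,"yaw":0},{"dx":0,"dy":0,"dz":-0.0015,"yaw":0},{"dx":0,"dy":0,"dz":-0.001,"yaw":0},{"dx":0,"dy":0,"dz":0,"yaw":0}]'
```

```text
time_s: 5.28
ee_pos: [401.6, 265.4, 40.8]
ee_rot: [180.0, -0.0, 156.8]
force: [0.1, -0.5, -5.8]
gripper_width: 46.9
gripper_force: 40.0
```

```bash
python3 -m crank '[{"dx":0,"dy":0,"dz":-0.001,"yaw":0},{"dx":0,"dy":0,"dz":-0.001,"yaw":0},{"dx":0,"dy":0,"dz":0,"yaw":0}]'
```

```text
time_s: 5.65
ee_pos: [401.8, 265.5, 40.1]
ee_rot: [180.0, 0.0, 156.8]
force: [-2.5, 0.5, 5.2]
gripper_width: 47.3
gripper_force: 40.0
```

```bash
python3 -m crank '[{"dx":0,"dy":0,"dz":0,"yaw":0},{"dx":0,"dy":0,"dz":0,"yaw":0},{"dx":0,"dy":0,"dz":0,"yaw":0},{"dx":0,"dy":0,"dz":0.05,"yaw":0},{"dx":0,"dy":0,"dz":0.05,"yaw":0},{"dx":0.013,"dy":-0.022,"dz":0,"yaw":-1},{"dx":0.013,"dy":-0.022,"dz":0,"yaw":-1},{"dx":0.013,"dy":-0.022,"dz":0,"yaw":-1},{"dx":0.013,"dy":-0.022,"dz":0,"yaw":-1},{"dx":0.013,"dy":-0.022,"dz":0,"yaw":-1}]' 0.75 20 && python3 -m crank '[{"dx":0.013,"dy":-0.022,"dz":0,"yaw":-1},{"dx":0.013,"dy":-0.022,"dz":0,"yaw":-1},{"dx":0.013,"dy":-0.022,"dz":0,"yaw":-1},{"dx":0.013,"dy":-0.022,"dz":0,"yaw":-1},{"dx":0.013,"dy":-0.022,"dz":0,"yaw":-1},{"dx":0.013,"dy":-0.022,"dz":0,"yaw":-1},{"dx":0.013,"dy":-0.022,"dz":0,"yaw":-1},{"dx":0.013,"dy":-0.022,"dz":0,"yaw":-1},{"dx":0.013,"dy":-0.022,"dz":0,"yaw":-1},{"dx":0.002,"dy":0.008,"dz":0,"yaw":-1}]' 0.6 && python3 -m crank '[{"dx":0,"dy":0,"dz":0,"yaw":-1},{"dx":0,"dy":0,"dz":0,"yaw":-1},{"dx":0,"dy":0,"dz":0,"yaw":-0.4},{"dx":0,"dy":0,"dz":0,"yaw":0}]'
python3 - <<'E'
from h import *
for n in C:
    f=eyes.grab_frame(n); cv2.imwrite(f"pics/{n}5.png",f[:,:,::-1])
    x0,y0,x1,y1={"side":(240,150,330,200),"top":(195,150,275,270)}[n]
    for c in blobs(f[y0:y1,x0:x1],(100,120,30),(125,255,255),20):
        c=c+[x0,y0];r=cv2.minAreaRect(c);print(n,np.array(r[0]),np.array(r[1]),proj(n,(402,265.5,18+45)),proj(n,(402,265.5,18)),onz(n,r[0],63))
a=cv2.imread("pics/side5.png")[130:250,230:390]
cv2.imwrite("pics/s5.png",cv2.resize(a,None,fx=5,fy=5,interpolation=cv2.INTER_CUBIC))
E
```

```text
time_s: 6.9
ee_pos: [454.0, 176.8, 119.1]
ee_rot: [180.0, 0.0, 131.6]
force: [0.7, 0.5, -0.3]
gripper_width: 68.6
gripper_force: 0.0
time_s: 8.15
ee_pos: [549.6, 24.0, 119.0]
ee_rot: [180.0, 0.0, 81.5]
force: [-0.2, 0.5, 0.6]
gripper_width: 54.7
gripper_force: 0.0
time_s: 8.65
ee_pos: [548.8, 25.4, 119.1]
ee_rot: [-180.0, 0.0, 69.9]
force: [-0.1, 0.2, 0.0]
gripper_width: 54.3
gripper_force: 0.0
side [258.  174.5] [15. 12.] [256.7 169.9] [258.5 179.4] [399.  240.5  63. ]
top [224.5 237. ] [16. 17.] [223.4 235.5] [226.5 236.8] [397.8 262.3  63. ]
```

View pics/s5.png

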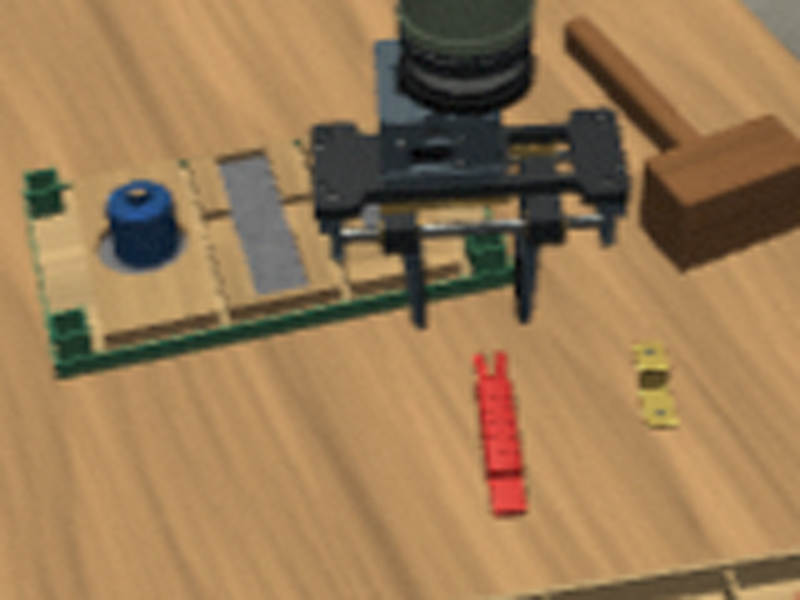

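The weight sits in its recess with felt visible all round. The side camera matches the arm's position well and the top camera is biased about -2 mm in x, so I take the tool at (561,8), yaw 70.

```bash
python3 -m crank '[{"dx":0.015,"dy":-0.021,"dz":-0.02,"yaw":0},{"dx":0,"dy":0,"dz":-0.04,"yaw":0},{"dx":0,"dy":0,"dz":-0.04,"yaw":0},{"dx":0,"dy":0,"dz":-0.02,"yaw":0},{"dx":0,"dy":0,"dz":-0.007,"yaw":0},{"dx":0,"dy":0,"dz":0,"yaw":0}]' && python3 -m crank '[{"dx":0,"dy":0,"dz":0,"yaw":0},{"dx":0,"dy":0,"dz":0,"yaw":0},{"dx":0,"dy":0,"dz":0,"yaw":0},{"dx":0,"dy":0,"dz":0,"yaw":0},{"dx":0,"dy":0,"dz":0,"yaw":0}]' 0 15
```

```text
time_s: 9.5
ee_pos: [561.4, 8.3, 17.7]
ee_rot: [180.0, -0.0, 69.8]
force: [-0.4, 0.3, -0.1]
gripper_width: 54.7
gripper_force: 0.0
time_s: 10.12
ee_pos: [561.0, 8.6, 18.0]
ee_rot: [180.0, -0.0, 69.8]
force: [-1.0, 0.1, 4.0]
gripper_width: 24.0
gripper_force: 15.0
```

```bash
python3 -m crank '[{"dx":0,"dy":0,"dz":0.04,"yaw":0},{"dx":0,"dy":0,"dz":0.06,"yaw":0},{"dx":-0.01,"dy":0.04,"dz":0,"yaw":0.4},{"dx":-0.02,"dy":0.06,"dz":0,"yaw":0.6},{"dx":-0.02,"dy":0.06,"dz":0,"yaw":0.6},{"dx":-0.02,"dy":0.06,"dz":0,"yaw":0.5},{"dx":-0.014,"dy":0.055,"dz":0,"yaw":0.26},{"dx":-0.01,"dy":0.031,"dz":0,"yaw":0},{"dx":0,"dy":0,"dz":-0.06,"yaw":0},{"dx":0,"dy":0,"dz":0,"yaw":0}]'
python3 - <<'E'
from h import *
f=eyes.grab_frame("side");a=f[130:220,220:340]
print(telemetry.state()["force"],telemetry.state()["ee_pos"])
cv2.imwrite("pics/s6.png",cv2.resize(a,None,fx=5,fy=5,interpolation=cv2.INTER_CUBIC)[:,:,::-1])
E
```

```text
time_s: 11.38
ee_pos: [482.7, 252.3, 46.7]
ee_rot: [-179.6, 0.3, 81.7]
force: [-0.7, -0.1, -0.3]
gripper_width: 23.8
gripper_force: 15.0
[ 1.   0.4 -0.3] [484.5 252.8  48.6]
```

View pics/s6.png

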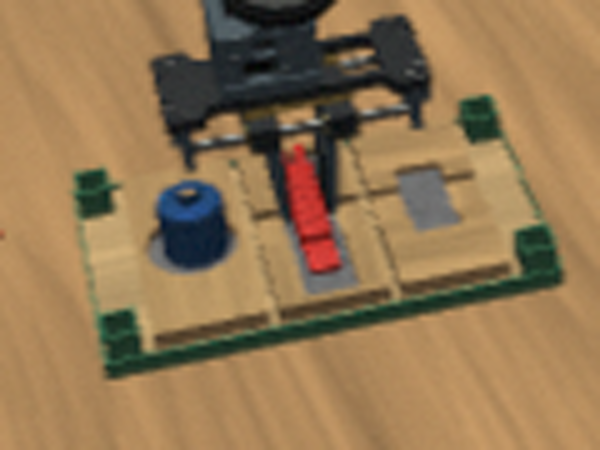

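The tool is over the long recess and parallel to it, but its near end at crop (327,272) looks low. Measuring it by casting rays.

Run:
```python
from h import *
f=eyes.grab_frame("side"); s=[telemetry.state() for _ in range(1)][0]; print(s["ee_pos"])
z=s["ee_pos"][2]-18+9
u=np.array([np.cos(np.radians(81.6)),np.sin(np.radians(81.6))]); w=np.array([u[1],-u[0]])
T=np.array([485.5,253.3])
def show(tag,c,z):
    P=np.array([onz("side",p,z)[:2] for p in c.reshape(-1,2).astype(float)])-T
    print(tag,"along",(P@u).min(),(P@u).max(),"across",(P@w).min(),(P@w).max(),len(P))
x0,y0,x1,y1=270,150,330,200
for c in blobs(f[y0:y1,x0:x1],(0,180,80),(6,255,255),10): show("tool",c+[x0,y0],z)
g=cv2.imread("pics/side0.png")[:,:,::-1].copy()
x0,y0,x1,y1=240,155,325,195
for c in blobs(g[y0:y1,x0:x1],(0,0,50),(179,62,220),40): show("felt",c+[x0,y0],18)
```

```text
[485.8 253.2  49.9]
tool along -68.2684457039737 66.75520719298058 across -10.537099767357399 13.294213768911144 53
felt along -23.593329147518826 30.851945873839107 across -114.70772346693921 -56.41288277020389 38
felt along -26.573064898507084 36.63296753904327 across 70.36966284245877 103.79509396751938 35
felt along -69.76283221357207 77.33370575510305 across -17.873489525392642 19.756811260266065 68
```

The ray-cast shows the tool centred on the recess within 1 mm. Lower it.

```bash
python3 -m crank '[{"dx":0,"dy":0,"dz":-0.007,"yaw":0},{"dx":0,"dy":0,"dz":-0.006,"yaw":0},{"dx":0,"dy":0,"dz":-0.002,"yaw":0},{"dx":0,"dy":0,"dz":0,"yaw":0}]'; python3 -m crank '[{"dx":0,"dy":0,"dz":-0.001,"yaw":0},{"dx":0,"dy":0,"dz":-0.001,"yaw":0},{"dx":0,"dy":0,"dz":0,"yaw":0}]'
```

```text
time_s: 11.98
ee_pos: [485.7, 253.3, 37.6]
ee_rot: [180.0, -0.0, 81.6]
force: [-0.3, 0.3, -0.3]
gripper_width: 23.6
gripper_force: 15.0
time_s: 12.35
ee_pos: [485.7, 253.4, 36.0]
ee_rot: [180.0, -0.0, 81.6]
force: [0.4, -0.5, 0.8]
gripper_width: 24.1
gripper_force: 15.0
```

```bash
python3 -m crank '[{"dx":0,"dy":0,"dz":0,"yaw":0},{"dx":0,"dy":0,"dz":0,"yaw":0},{"dx":0,"dy":0,"dz":0.05,"yaw":0},{"dx":0,"dy":0,"dz":0.05,"yaw":0},{"dx":0.03,"dy":-0.03,"dz":0,"yaw":-0.5},{"dx":0.04,"dy":-0.055,"dz":0,"yaw":-0.5},{"dx":0.04,"dy":-0.055,"dz":0,"yaw":-0.4},{"dx":0.04,"dy":-0.055,"dz":0,"yaw":-0.4},{"dx":0.04,"dy":-0.055,"dz":0,"yaw":-0.1},{"dx":0.02,"dy":-0.02,"dz":0,"yaw":0}]' 0.5
python3 - <<'E'
from h import *
for p,z in(((359.8,200.2),22),((362,212.4),3)): print("side",onz("side",p,z))
for p,z in(((315.5,143.3),22),((328.1,148.6),3)): print("top",onz("top",p,z))
f=eyes.grab_frame("side"); print(telemetry.state()["ee_pos"])
a=f[140:225,240:390]
for i,(x0,y0,x1,y1) in enumerate([(345,190,380,220)]):
    for c in blobs(f[y0:y1,x0:x1],(22,110,50),(34,255,255),4):
        c=c+[x0,y0]; print(cv2.minAreaRect(c))
cv2.imwrite("pics/s7.png",cv2.resize(a,None,fx=5,fy=5,interpolation=cv2.INTER_CUBIC)[:,:,::-1])
E
```

```text
time_s: 13.6
ee_pos: [655.1, 34.5, 115.8]
ee_rot: [180.0, 0.0, 71.9]
force: [0.1, 0.8, -0.1]
gripper_width: 45.5
gripper_force: 0.0
side [678.   18.9  22. ]
side [667.8 -17.8   3. ]
top [671.2  16.7  22. ]
top [660.5 -19.7   3. ]
[656.7  33.4 115.7]
((360.8965148925781, 210.7413787841797), (9.099071502685547, 5.199469089508057), 68.19859313964844)
((360.0, 201.0), (4.0, 6.0), 90.0)
```

View pics/s7.png

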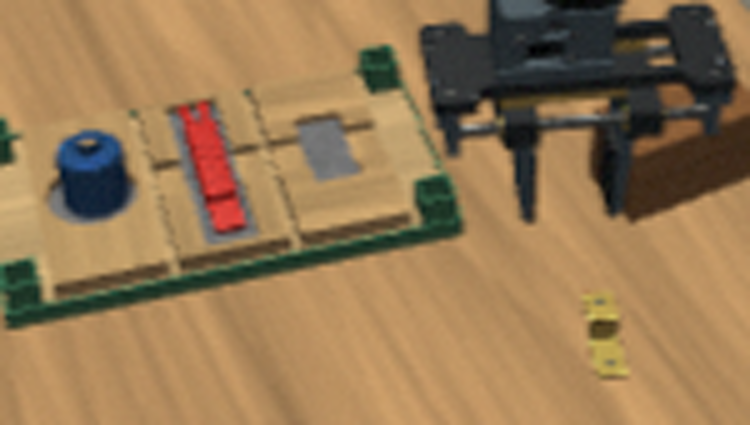

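The tool lies flat in the long recess. The clip is at crop (605,335), with its mid at about (672,0) and its axis at 74°. Grip it at the riser, about (673.4,4.8).

```bash
python3 -m crank '[{"dx":0.022,"dy":-0.037,"dz":0,"yaw":0.42},{"dx":0,"dy":0,"dz":-0.04,"yaw":0},{"dx":0,"dy":0,"dz":-0.05,"yaw":0},{"dx":0,"dy":0,"dz":-0.025,"yaw":0},{"dx":0,"dy":0,"dz":-0.008,"yaw":0},{"dx":0,"dy":0,"dz":0,"yaw":0}]' && python3 -m crank '[{"dx":0,"dy":0,"dz":0,"yaw":0},{"dx":0,"dy":0,"dz":0,"yaw":0},{"dx":0,"dy":0,"dz":0,"yaw":0},{"dx":0,"dy":0,"dz":0,"yaw":0}]' 0 10
```

```text
time_s: 14.4
ee_pos: [671.3, 8.2, 17.8]
ee_rot: [180.0, -0.0, 74.2]
force: [0.3, 0.5, 0.7]
gripper_width: 45.7
gripper_force: 0.0
time_s: 14.9
ee_pos: [671.6, 7.8, 18.3]
ee_rot: [179.9, -0.0, 74.2]
force: [-1.0, 0.0, 3.8]
gripper_width: 19.5
gripper_force: 10.0
```

```bash
python3 -m crank '[{"dx":0,"dy":0,"dz":0.04,"yaw":0},{"dx":0,"dy":0,"dz":0.06,"yaw":0},{"dx":-0.015,"dy":0.04,"dz":0,"yaw":0.3},{"dx":-0.025,"dy":0.06,"dz":0,"yaw":0.4},{"dx":-0.025,"dy":0.06,"dz":0,"yaw":0.4},{"dx":-0.025,"dy":0.06,"dz":0,"yaw":0.38},{"dx":-0.02,"dy":0.05,"dz":0,"yaw":0},{"dx":-0.014,"dy":0.03,"dz":0,"yaw":0},{"dx":0,"dy":0,"dz":-0.055,"yaw":0},{"dx":0,"dy":0,"dz":0,"yaw":0}]' && python3 -m crank '[{"dx":0,"dy":0,"dz":0,"yaw":0}]'
python3 - <<'E'
from h import *
f=eyes.grab_frame("side");a=f[130:220,240:360]; print(telemetry.state()["ee_pos"])
cv2.imwrite("pics/s8.png",cv2.resize(a,None,fx=6,fy=6,interpolation=cv2.INTER_CUBIC)[:,:,::-1])
E
```

```text
time_s: 16.15
ee_pos: [569.2, 247.0, 50.6]
ee_rot: [-179.6, 0.2, 81.7]
force: [-0.5, -0.7, -0.5]
gripper_width: 20.0
gripper_force: 10.0
time_s: 16.27
ee_pos: [572.7, 247.7, 54.4]
ee_rot: [179.9, -0.0, 81.6]
force: [0.8, 0.1, -0.8]
gripper_width: 19.6
gripper_force: 10.0
[573.2 247.7  54.9]
```

View pics/s8.png

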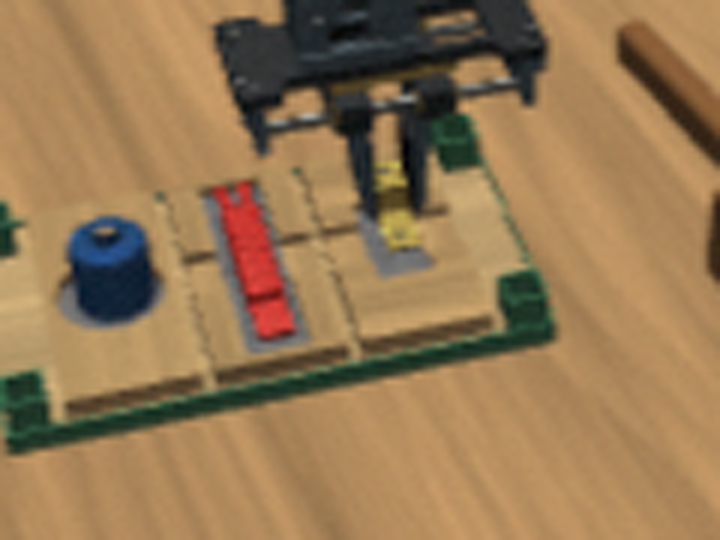

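The clip is over the short recess, near flange end at crop (404,250). Checking the offsets by ray.

Run:
```python
from h import *
f=eyes.grab_frame("side"); z=54.6-18
u=np.array([np.cos(np.radians(81.6)),np.sin(np.radians(81.6))]); w=np.array([u[1],-u[0]]); T=np.array([571,240.7])
x0,y0,x1,y1=295,150,320,180
for c in blobs(f[y0:y1,x0:x1],(22,110,50),(34,255,255),3):
    c=c+[x0,y0]
    for zz in(z+1.5,z+22):
        P=np.array([onz("side",p,zz)[:2] for p in c.reshape(-1,2).astype(float)])-T
        print(len(P),zz,"along",(P@u).min(),(P@u).max(),"across",(P@w).min(),(P@w).max())
```

```text
21 38.1 along -26.77534051598264 13.56556733936253 across -7.0455564317975545 14.265006880824417
21 58.6 along -49.5045768849109 -10.101077414491277 across -11.615217514034612 9.200148694735084
20 38.1 along 22.183514201046393 52.0928725965632 across 0.021324852618495607 19.069140491339102
20 58.6 along -1.6833872172819049 27.53096244297697 across -4.712550525316567 13.892647853567421
```

```bash
python3 -m crank '[{"dx":-0.003,"dy":0,"dz":-0.008,"yaw":0},{"dx":0,"dy":0,"dz":-0.008,"yaw":0},{"dx":0,"dy":0,"dz":-0.005,"yaw":0},{"dx":0,"dy":0,"dz":0,"yaw":0},{"dx":0,"dy":0,"dz":0,"yaw":0}]'; python3 -m crank '[{"dx":0,"dy":0,"dz":-0.001,"yaw":0},{"dx":0,"dy":0,"dz":0,"yaw":0},{"dx":0,"dy":0,"dz":0,"yaw":0}]'
```

```text
time_s: 17.0
ee_pos: [569.7, 247.8, 36.7]
ee_rot: [180.0, 0.0, 81.6]
force: [-0.2, 1.6, 0.1]
gripper_width: 19.8
gripper_force: 10.0
time_s: 17.38
ee_pos: [569.7, 247.8, 36.2]
ee_rot: [180.0, -0.0, 81.6]
force: [-0.5, -0.2, 1.2]
gripper_width: 19.6
gripper_force: 10.0
```

```bash
python3 -m crank '[{"dx":0,"dy":0,"dz":0,"yaw":0},{"dx":0,"dy":0,"dz":0,"yaw":0},{"dx":0,"dy":0,"dz":0.05,"yaw":0},{"dx":0,"dy":0,"dz":0.05,"yaw":0},{"dx":0,"dy":0,"dz":0.05,"yaw":1},{"dx":-0.004,"dy":-0.04,"dz":0.01,"yaw":1},{"dx":-0.004,"dy":-0.04,"dz":0.01,"yaw":1},{"dx":-0.004,"dy":-0.04,"dz":0.01,"yaw":1},{"dx":-0.004,"dy":-0.04,"dz":0.01,"yaw":1},{"dx":-0.004,"dy":-0.04,"dz":0.01,"yaw":1}]' 0.5
python3 - <<'E'
from h import *
f=eyes.grab_frame("side");a=f[150:200,240:330]
print(telemetry.state()["ee_pos"])
cv2.imwrite("pics/s9.png",cv2.resize(a,None,fx=8,fy=8,interpolation=cv2.INTER_CUBIC)[:,:,::-1])
E
```

```text
time_s: 18.62
ee_pos: [553.4, 86.7, 196.1]
ee_rot: [-180.0, 0.0, 111.8]
force: [-0.7, -0.0, 0.3]
gripper_width: 45.5
gripper_force: 0.0
[553.3  83.2 197.3]
```

View pics/s9.png

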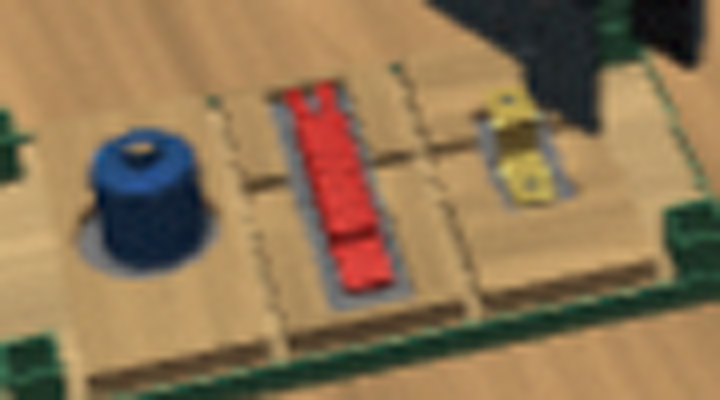

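All three parts lie in their recesses: weight at crop (145,205), tool (340,190), clip (520,150). No more viewing is needed. I'll measure the base outline, sockets and rail numerically.

```bash
cat > m.py <<'E'
from h import *
im={n:cv2.imread(f"pics/{n}0.png")[:,:,::-1].copy() for n in C}
def gm(n,roi):
    x0,y0,x1,y1=roi; h=cv2.cvtColor(im[n][y0:y1,x0:x1].copy(),cv2.COLOR_RGB2HSV)
    m=cv2.inRange(h,(45,55,15),(95,255,200)); ys,xs=np.nonzero(m); return np.c_[xs+x0,ys+y0].astype(np.float32)
def rep(tag,n,P,z):
    W=np.array([onz(n,p,z)[:2] for p in P]).astype(np.float32)
    (c,s,a)=cv2.minAreaRect(W); print(tag,n,len(P),np.array(c),np.array(s),round(a,2))
b=gm("top",(185,143,282,278)); rep("base z12","top",b,12); rep("base z36","top",b,36)
s=gm("side",(228,145,335,206)); rep("base z12","side",s,12)
t=gm("top",(375,120,480,262)); rep("tier z120","top",t,120)
# fit base edge lines: bottom long edge (side view), via lower envelope
env={}
for x,y in s: env[x]=max(env.get(x,0),y)
xs=np.array([x for x in sorted(env) if 243<x<325]); L=np.array([onz("side",(x,env[x]+.5),0)[:2] for x in xs])
v=cv2.fitLine(L.astype(np.float32),cv2.DIST_HUBER,0,.01,.01).ravel(); print("near edge yaw",np.degrees(np.arctan(v[1]/v[0])),v[2:])
# long sides in top view
for name,P,z in(("base",b,12),("tier",t,120)):
    W=np.array([onz("top",p,z)[:2] for p in P]).astype(np.float32); c=W.mean(0)
    for sg in(1,-1):
        env={}
        for (w,(x,y)) in zip(W,P):
            if y not in env or sg*w[1]>sg*env[y][1]: env[y]=w
        L=np.array([env[k] for k in sorted(env)][8:-25] if sg>0 else [env[k] for k in sorted(env)][25:-8])
        v=cv2.fitLine(L,cv2.DIST_HUBER,0,.01,.01).ravel(); print(name,sg,"yaw",np.degrees(np.arctan(v[1]/v[0])),v[2:],len(L))
E
python3 m.py
```

```text
base z12 top 293 [482.6 249.8] [186.1 322.3] 81.64
base z36 top 293 [479.3 245.4] [183.1 317. ] 81.64
base z12 side 494 [488.6 259.1] [216.9 325.9] 81.73
tier z120 top 371 [ 517. -282.] [181.8 321.1] 76.3
near edge yaw -8.149172 [461.5 165.8]
base 1 yaw -60.115223 [504.9 249.3] 77
base -1 yaw -8.4078665 [448.5 162.1] 77
tier 1 yaw -14.130404 [ 519.3 -190.2] 68
tier -1 yaw -6.669369 [ 497.4 -192.4] 68
```

```bash
python3 -m crank '[{"dx":-0.0034,"dy":-0.042,"dz":0.003,"yaw":1},{"dx":-0.0034,"dy":-0.042,"dz":0.003,"yaw":1},{"dx":-0.0034,"dy":-0.042,"dz":0.003,"yaw":1},{"dx":-0.0034,"dy":-0.042,"dz":0.003,"yaw":1},{"dx":-0.0034,"dy":-0.042,"dz":0.003,"yaw":1},{"dx":-0.0034,"dy":-0.042,"dz":0.003,"yaw":1},{"dx":-0.0034,"dy":-0.042,"dz":0.003,"yaw":1},{"dx":-0.0034,"dy":-0.042,"dz":0.003,"yaw":1},{"dx":-0.0034,"dy":-0.042,"dz":0,"yaw":1},{"dx":-0.0034,"dy":-0.042,"dz":0,"yaw":1}]' 0.55 && python3 -m crank '[{"dx":-0.0034,"dy":-0.035,"dz":0,"yaw":0.85},{"dx":0,"dy":0,"dz":0,"yaw":0},{"dx":0,"dy":0,"dz":0,"yaw":0},{"dx":0,"dy":0,"dz":0,"yaw":0}]'
```

```text
time_s: 19.92
ee_pos: [526.3, -249.2, 215.1]
ee_rot: [180.0, -0.0, 161.8]
force: [-0.2, 0.5, -0.0]
gripper_width: 50.4
gripper_force: 0.0
time_s: 20.42
ee_pos: [523.8, -275.2, 215.2]
ee_rot: [180.0, -0.0, 165.9]
force: [0.7, 0.1, 0.1]
gripper_width: 49.9
gripper_force: 0.0
```

```bash
python3 -m crank '[{"dx":0,"dy":-0.007,"dz":0,"yaw":0.07},{"dx":0,"dy":0,"dz":-0.03,"yaw":0},{"dx":0,"dy":0,"dz":-0.03,"yaw":0},{"dx":0,"dy":0,"dz":-0.015,"yaw":0},{"dx":0,"dy":0,"dz":0,"yaw":0},{"dx":0,"dy":0,"dz":0,"yaw":0}]' && python3 -m crank '[{"dx":0,"dy":0,"dz":0,"yaw":0},{"dx":0,"dy":0,"dz":0,"yaw":0},{"dx":0,"dy":0,"dz":0,"yaw":0},{"dx":0,"dy":0,"dz":0,"yaw":0},{"dx":0,"dy":0,"dz":0,"yaw":0}]' 0 58
```

```text
time_s: 21.18
ee_pos: [524.4, -282.2, 156.1]
ee_rot: [-180.0, 0.1, 166.2]
force: [1.6, -0.4, 1.1]
gripper_width: 49.9
gripper_force: 0.0
time_s: 21.8
ee_pos: [523.7, -283.5, 155.8]
ee_rot: [-179.8, 0.1, 166.2]
force: [-2.5, -4.4, 2.3]
gripper_width: 19.6
gripper_force: 58.0
```

```bash
python3 -m crank '[{"dx":0,"dy":0,"dz":0.005,"yaw":0},{"dx":0,"dy":0,"dz":0.02,"yaw":0},{"dx":0,"dy":0,"dz":0.03,"yaw":0},{"dx":0,"dy":0,"dz":0.04,"yaw":0},{"dx":0,"dy":0,"dz":0.04,"yaw":0},{"dx":0,"dy":0,"dz":0.04,"yaw":0},{"dx":0,"dy":0,"dz":0,"yaw":0},{"dx":0,"dy":0,"dz":0,"yaw":0}]'
python3 - <<'E'
from h import *
s=telemetry.state(); print(s["ee_pos"],s["ee_rot"],s["torque"],s["force"])
E
```

```text
time_s: 22.8
ee_pos: [522.9, -281.1, 293.4]
ee_rot: [179.9, -0.2, 166.2]
force: [0.3, -0.2, -10.0]
gripper_width: 19.8
gripper_force: 58.0
[ 522.9 -281.1  293.4] [179.9  -0.2 166.2] [ 0.1  0.1 -0. ] [  0.3  -0.2 -10. ]
```

```bash
python3 -m crank '[{"dx":-0.003,"dy":0.02,"dz":0,"yaw":0.08},{"dx":-0.003,"dy":0.04,"dz":0,"yaw":0.08},{"dx":-0.004,"dy":0.055,"dz":0,"yaw":0.09},{"dx":-0.004,"dy":0.06,"dz":0,"yaw":0.09},{"dx":-0.004,"dy":0.06,"dz":0,"yaw":0.09},{"dx":-0.004,"dy":0.06,"dz":0,"yaw":0.09},{"dx":-0.004,"dy":0.06,"dz":0,"yaw":0.09},{"dx":-0.004,"dy":0.06,"dz":0,"yaw":0.09},{"dx":-0.004,"dy":0.06,"dz":0,"yaw":0.09},{"dx":-0.004,"dy":0.055,"dz":0,"yaw":0.09}]' && python3 -m crank '[{"dx":-0.003,"dy":0.05,"dz":0,"yaw":0.08},{"dx":-0.003,"dy":0.045,"dz":0,"yaw":0.08},{"dx":-0.002,"dy":0.03,"dz":0,"yaw":0.04},{"dx":0,"dy":0.014,"dz":0,"yaw":0},{"dx":0,"dy":0,"dz":0,"yaw":0},{"dx":0,"dy":0,"dz":0,"yaw":0},{"dx":0,"dy":0,"dz":0,"yaw":0},{"dx":0,"dy":0,"dz":0,"yaw":0}]'
cat > t.py <<'E'
from h import *
f={n:eyes.grab_frame(n) for n in C}
for n in f: cv2.imwrite(f"pics/{n}_t.png",f[n][:,:,::-1])
ps=np.array([telemetry.state()["ee_pos"] for _ in range(1)]); s=telemetry.state(); print(s["ee_pos"],s["ee_rot"],np.round(s["torque"],3),s["force"])
E
python3 t.py
```

```text
time_s: 24.05
ee_pos: [491.4, 144.4, 294.1]
ee_rot: [-180.0, -0.2, 170.7]
force: [0.2, 0.2, -9.8]
gripper_width: 19.9
gripper_force: 58.0
time_s: 25.05
ee_pos: [487.1, 252.7, 295.3]
ee_rot: [180.0, 0.0, 171.5]
force: [-0.0, 0.5, -8.7]
gripper_width: 19.9
gripper_force: 58.0
[487.  252.9 295.3] [180.    0.  171.6] [ 0. -0. -0.] [ 0.2  0.3 -9.1]
```

```bash
python3 -m crank '[{"dx":0,"dy":0,"dz":-0.02,"yaw":0},{"dx":0,"dy":0,"dz":-0.035,"yaw":0},{"dx":0,"dy":0,"dz":-0.035,"yaw":0},{"dx":0,"dy":0,"dz":-0.02,"yaw":0},{"dx":0,"dy":0,"dz":0,"yaw":0},{"dx":0,"dy":0,"dz":0,"yaw":0}]' && python3 t.py
cat > r.py <<'E'
from h import *
import sys
zt=float(sys.argv[1]); tcp=np.array([float(sys.argv[2]),float(sys.argv[3])]); a=np.radians(float(sys.argv[4]))
u=np.array([np.cos(a),np.sin(a)]); w=np.array([-u[1],u[0]])
im={n:cv2.imread(f"pics/{n}_t.png")[:,:,::-1].copy() for n in C}
for n in C:
    c0=proj(n,(*tcp,zt+11)); x0,y0=np.maximum(c0-[75,75],0).astype(int); x1,y1=(c0+[75,75]).astype(int)
    for c in blobs(im[n][y0:y1,x0:x1],(4,130,30),(14,255,200),25):
        c=c+[x0,y0]; r=cv2.minAreaRect(c); P=np.array([onz(n,p,zt+11+7)[:2] for p in c.reshape(-1,2).astype(float)])-tcp
        print("rail",n,np.array(r[0]),np.array(r[1]),"along",(P@u).min(),(P@u).max(),"across",(P@w).min(),(P@w).max())
    h=cv2.cvtColor(im[n],cv2.COLOR_RGB2HSV); m=cv2.inRange(h,(45,55,15),(95,255,200)); 
    c0=proj(n,(*tcp,zt+11-60)); ys,xs=np.nonzero(m); k=(abs(xs-c0[0])<85)&(abs(ys-c0[1])<85)
    print("green",n,c0,xs[k].min(),xs[k].max(),ys[k].min(),ys[k].max())
E
python3 r.py 208 487 252.8 -8.4
```

```text
time_s: 25.9
ee_pos: [487.8, 253.8, 208.2]
ee_rot: [179.9, 0.1, 171.6]
force: [1.2, 0.0, -8.5]
gripper_width: 19.7
gripper_force: 58.0
[487.7 253.7 208.5] [179.9   0.1 171.6] [ 0. -0. -0.] [-0.   0.1 -9.7]
rail side [347.  139.5] [11.  6.] along 185.80384511574078 208.18478527659335 across -159.72724702136514 -101.68602206464726
rail side [260.  130.8] [ 8.9 22. ] along -87.99897004645257 -19.247227239401134 across -31.588240567543945 16.855321493235053
rail side [294.  127.5] [20. 17.] along 20.362195083297735 91.2277916814468 across -73.397650735343 18.294283721914866
rail side [227.5  77.3] [51.6  7.8] along -135.8487004710681 -103.16802035532028 across 186.2402294469864 602.3870504290122
green side [278.2 143.3] 194 332 59 204
rail top [214.1 210.7] [7.8 8. ] along -48.18006412553776 -28.564324324789784 across -10.57834291966144 8.585026093848374
rail top [219.8 159.9] [24.4 11.2] along 63.88791656299973 108.06200858245941 across -14.441778411869057 35.324675106610215
rail top [279. 122.] [ 4. 20.] along 196.7365003994132 212.7753052695581 across -145.21475155478512 -95.59294497748554
green top [222.  199.2] 150 274 136 282
```

The rail is centred on the TCP within about 1 mm, and the base centre is about (486.5,254). The feet are at z≈52 and the socket tops at 36. Lower in steps, watching the force.

```bash
python3 -m crank '[{"dx":-0.001,"dy":0,"dz":-0.008,"yaw":0},{"dx":0,"dy":0,"dz":-0.008,"yaw":0},{"dx":0,"dy":0,"dz":-0.004,"yaw":0},{"dx":0,"dy":0,"dz":-0.003,"yaw":0},{"dx":0,"dy":0,"dz":-0.003,"yaw":0},{"dx":0,"dy":0,"dz":0,"yaw":0}]'; python3 -m crank '[{"dx":0,"dy":0,"dz":-0.003,"yaw":0},{"dx":0,"dy":0,"dz":-0.003,"yaw":0},{"dx":0,"dy":0,"dz":0,"yaw":0},{"dx":0,"dy":0,"dz":0,"yaw":0}]'
```

```text
time_s: 26.75
ee_pos: [486.1, 253.3, 186.2]
ee_rot: [-180.0, -0.0, 171.6]
force: [-0.2, 0.4, -9.2]
gripper_width: 19.7
gripper_force: 58.0
time_s: 27.25
ee_pos: [486.2, 253.4, 181.6]
ee_rot: [180.0, 0.0, 171.6]
force: [0.5, -0.4, -8.4]
gripper_width: 19.9
gripper_force: 58.0
```

The feet are at z≈26, about 10 mm into the sockets, with no contact. Continue.

```bash
python3 -m crank '[{"dx":0,"dy":0,"dz":-0.004,"yaw":0},{"dx":0,"dy":0,"dz":-0.004,"yaw":0},{"dx":0,"dy":0,"dz":-0.004,"yaw":0},{"dx":0,"dy":0,"dz":-0.003,"yaw":0},{"dx":0,"dy":0,"dz":0,"yaw":0},{"dx":0,"dy":0,"dz":0,"yaw":0}]'; python3 -m crank '[{"dx":0,"dy":0,"dz":-0.001,"yaw":0},{"dx":0,"dy":0,"dz":-0.001,"yaw":0},{"dx":0,"dy":0,"dz":0,"yaw":0},{"dx":0,"dy":0,"dz":0,"yaw":0}]'
```

```text
time_s: 28.0
ee_pos: [486.2, 253.4, 169.7]
ee_rot: [180.0, 0.0, 171.6]
force: [0.7, 0.3, -8.8]
gripper_width: 19.7
gripper_force: 58.0
time_s: 28.5
ee_pos: [486.1, 253.3, 168.0]
ee_rot: [180.0, 0.0, 171.6]
force: [-0.1, 0.7, -9.4]
gripper_width: 19.6
gripper_force: 58.0
```

```bash
python3 -m crank '[{"dx":0,"dy":0,"dz":-0.001,"yaw":0},{"dx":0,"dy":0,"dz":0,"yaw":0},{"dx":0,"dy":0,"dz":0,"yaw":0}]'; python3 -m crank '[{"dx":0,"dy":0,"dz":-0.001,"yaw":0},{"dx":0,"dy":0,"dz":0,"yaw":0},{"dx":0,"dy":0,"dz":0,"yaw":0}]'
```

```text
time_s: 28.88
ee_pos: [486.2, 253.3, 167.6]
ee_rot: [180.0, 0.0, 171.6]
force: [-0.8, -0.9, -3.2]
gripper_width: 19.7
gripper_force: 58.0
time_s: 29.25
ee_pos: [486.2, 253.4, 167.5]
ee_rot: [180.0, 0.0, 171.6]
force: [-4.4, -1.7, 6.0]
gripper_width: 19.9
gripper_force: 58.0
```

Seated at TCP z≈167.5, as expected (167.8). Release slowly, retreat upwards, then check the tier from both cameras.

```bash
python3 -m crank '[{"dx":0,"dy":0,"dz":0,"yaw":0},{"dx":0,"dy":0,"dz":0,"yaw":0},{"dx":0,"dy":0,"dz":0,"yaw":0},{"dx":0,"dy":0,"dz":0.02,"yaw":0},{"dx":0,"dy":0,"dz":0.05,"yaw":0},{"dx":0,"dy":0,"dz":0.06,"yaw":0},{"dx":-0.02,"dy":-0.05,"dz":0.04,"yaw":0},{"dx":-0.02,"dy":-0.06,"dz":0.03,"yaw":0},{"dx":-0.02,"dy":-0.06,"dz":0,"yaw":0},{"dx":-0.02,"dy":-0.06,"dz":0,"yaw":0}]' 0.5 5; python3 -m crank '[{"dx":-0.02,"dy":-0.06,"dz":0,"yaw":0},{"dx":-0.02,"dy":-0.06,"dz":0,"yaw":0},{"dx":-0.02,"dy":-0.06,"dz":0,"yaw":0},{"dx":0,"dy":0,"dz":0,"yaw":0},{"dx":0,"dy":0,"dz":0,"yaw":0}]'; python3 t.py; python3 r.py 167 486.2 253.4 -8.4
python3 - <<'E'
from h import *
n="top"; im=cv2.imread("pics/top_t.png")[:,:,::-1].copy()
h=cv2.cvtColor(im,cv2.COLOR_RGB2HSV)[130:285,170:290].copy(); m=cv2.inRange(h,(45,55,15),(95,255,200)); ys,xs=np.nonzero(m)
W=np.array([onz(n,(x+170,y+130),132)[:2] for x,y in zip(xs,ys)],np.float32); print(cv2.minAreaRect(W))
E
```

```text
time_s: 30.5
ee_pos: [421.8, 68.0, 328.0]
ee_rot: [180.0, 0.2, 171.6]
force: [0.8, -1.1, 0.6]
gripper_width: 45.5
gripper_force: 0.0
time_s: 31.12
ee_pos: [374.4, -74.4, 327.1]
ee_rot: [180.0, 0.1, 171.6]
force: [0.3, -0.5, 0.1]
gripper_width: 45.6
gripper_force: 0.0
[374.6 -73.7 326.7] [180.    0.  171.7] [ 0. -0.  0.] [ 1.  -0.1 -0.3]
rail side [348.  139.5] [13.4  6.4] along 204.67217437238742 229.7439199622661 across -116.11398451405407 -48.84320786043224
rail side [293.5 137.5] [15. 21.] along 18.26153920304858 92.43963249266771 across -67.48858423773098 17.095919858838975
rail side [229.6  88. ] [30.8  6.9] along -131.38483109708082 -104.49596455487584 across 253.85801762683016 495.9942500215879
green side [279.1 152.9] 195 331 68 204
rail top [218.5 195. ] [80. 25.] along -93.17661161084318 108.27674319132753 across -18.33859295595813 50.57711615158177
green top [224.8 201.9] 181 274 140 270
((478.8203430175781, 240.4679412841797), (199.08377075195312, 318.3755798339844), 81.60517120361328)
```

```bash
python3 -c "from workcell import ticket; print(ticket.job_done())"
```

```text
the job is handed in; nothing more can be done
None
```

I packed the caddy and handed in the job at about 31 s: the weight, tool and clip lie in their recesses in the pictures, the upper tier came down to its expected seated height, and the gripper is clear; the final tier position I checked only by measurement, not by viewing a picture.

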